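Slide the shelf plank out to the gauge and hold it

TASK

The grey panel on the shelf plank has just been glued on, so take the plank by its two long edges only, with no finger on the panel, and slide it along the trestle, without lifting it off or letting it tip, until its leading end is even with the gauge's pointer; do not push the gauge, and leave the mug, jar and mushroom alone. There the plank sticks out past its balance point, so finish still gripping it, flat on the rail, level and straight along it, and do not let go: the job ends with the robot holding the plank.

Things in the scene. Friction and masses are not known exactly. Their poses are not given: they have to be found in the camera images.
- trestle: the trestle: a wooden rail 36 mm wide and 300 mm long on two steel feet (each 130 mm across and 34 mm along), fixed to the table; origin on the table under the middle of the rail. Its y axis runs along the rail towards the end over which the plank is slid (150 mm from the origin), z is up; the rail's top is 90 mm above the table. It does not move.
- trestle_end (a point): the middle of the rail's top edge at that end (axes as the trestle's)
- plank_center (a point): the centre of the shelf plank, half-way up its thickness: loose light wood, 320 mm long (y), 56 mm wide (x), 12 mm thick (z up), lying flat along the rail. Each long edge stands about 10 mm out beyond the rail, nothing under it. +y points to the leading end, which juts 25 to 60 mm past the rail's end at the start.
- plank_end (a point): the middle of the plank's leading end face, half-way up its thickness; 160 mm along +y from the centre (axes as the plank's)
- pointer (a point): the tip of the setting gauge's pointer, 101 mm above the table, on the trestle's +x side, 39 to 46 mm from the trestle's middle line and so 11 to 18 mm clear of the plank's path. It stands 190 to 235 mm past the rail's end and is fixed. Axes parallel to the trestle's.
- mug: an orange mug with a handle, 101 mm high; origin under its centre; to be left alone
- jar: a small spice jar, 44 mm across, 109 mm high; origin under its centre; to be left alone
- mushroom: a brown mushroom cap, about 65 mm across and 44 mm high; origin under its centre; to be left alone
- gauge: the setting gauge, a steel post with a pointer; fixed. Origin on the table straight below the pointer's tip, axes as the trestle's. The pointer is square to the rail; its post stands 50 mm along x from the tip, on a round base 52 mm across; all of it is at most 115 mm high.
- plank: the plank as a whole, 0.18 to 0.35 kg, balanced at its centre; origin at the centre of its underside, axes as given for its centre
- panel: 306 x 42 mm, standing 2.5 mm proud of the plank's top, 7 mm in from every edge: the grey laminate panel glued on the plank; origin at the centre of its underside, 12 mm above the plank's underside
Not all that is in view belongs to the job. Of the things shaped like the gauge, the steel one is meant.

How it is judged (in metres and radians):
On the way:
1. the plank is gripped while its end is still well short of the pointer (contact force between the fingers and plank above 3 N and y of plank_end in the frame of pointer below -0.04 m), for 0.2 s.
At the end, for the whole second after the job is handed in: Leading end within 8 mm of the pointer along the rail; plank centre within 12 mm of the rail's middle line and 90 to 104 mm up (96 lying on the rail), within 0.08 rad of the rail's direction and 0.06 rad of level; gripped with over 3 N, under 0.5 N on the gauge, at rest (y of plank_end in the frame of pointer between -0.008 and 0.008 m and x of plank_center in the frame of trestle between -0.012 and 0.012 m and z of plank_center in the frame of trestle between 0.09 and 0.104 m and angle between the y axis of plank_center and the y axis of trestle, either way round below 0.08 rad and angle between plank_center's own z axis and vertical below 0.06 rad and contact force between the fingers and plank above 3 N and contact force between plank and gauge below 0.5 N and linear speed of plank below 0.01 m/s and angular speed of plank below 0.06 rad/s); the arm keeps its last pose, push and grip.
It fails at once if a finger presses on the panel (over 1 N) (contact force between the fingers and panel above 1 N).
It fails at once if the plank is lifted off the rail (centre more than 20 mm above where it lies) or falls (z of plank_center in the frame of trestle above 0.116 m or z of plank_center in the frame of trestle below 0.08 m).
It fails at once if the plank tips (over 0.17 rad) (angle between plank_center's own z axis and vertical above 0.17 rad).
It fails at once if the gauge is pushed (over 5 N) (contact force between any of plank, the fingers, the arm and gauge above 5 N).
It fails at once if a bystander is moved (over 25 mm) (distance of any of mug, jar, mushroom from where it was at the start of the episode above 0.025 m).
It also fails if it takes over 32 s, if anything falls off the work surface, if the arm or the gripper's body presses on something with over 40 N, if the wrist force passes 120 N, or if a joint passes its speed limit or range.

ROBOT

A 6-joint arm with a two-finger parallel gripper is mounted at the origin on the work surface; the furniture and walls round the work are solid. World frame = base frame: x ahead of the robot, y to its left, z up, the work surface at z = 0. Lengths are in mm, angles in degrees, forces in N, time in s.
With the tool pointing down it reaches from about 350 to 850 mm from the base axis. Payload 8.1 kg.
Tool frame: the origin (TCP) lies midway between the tips of the shut fingers; the grasp point (between the pads) lies 19 mm behind it; z points along the fingers, y is the line along which they close (so a half turn about z gives the same grasp; the last joint's range is limited). The gripper opens to 85 mm and grips with 20 to 120 N. Pads are 22 mm wide; open, the fingers measure 114 mm over their backs; the gripper's body (76 mm by 85 mm) begins 54 mm behind the grasp point. The pads swing forward as they close: fully open they stand 13 mm farther back than shut.
Start: joints at [-75.768, 7.471, 85.268, -0, 87.261, -4.893], TCP at [196.601, -566.88, 193.892] pointing down, gripper open.
Joint ranges: [-169.43, 169.43], [-51.17, 129.36], [1.28, 143.12], [-76.62, 256.62], [0, 156.53], [-152.29, 152.29]. Speed limits (degrees/s): [136.94, 136.94, 159.86, 180, 180, 180].

INTERFACE

Orientations are given as [roll, pitch, yaw] about the fixed x, y, z axes, in that order (R = Rz(yaw) Ry(pitch) Rx(roll)).
In Python, from bench import r gives the robot as it stands.
- The arm moves only by the tool step_arm, never from a script. Its arguments are lists of equal length, an entry for each row: "delta_pos": the shift along the world's x, y, z in units of 200 mm (1.0 is 200 mm), a list of three; "spin": the turn about the world's z in units of 180 degrees (1.0 is 180 degrees). In form: {"delta_pos": [[dx, dy, dz], ...], "spin": [spin, ...]}. A call has 1 to 8 rows; each row shifts and turns the commanded pose from where the row before left it; what a row does not reach is not made up. A row lasts 1/8 s, in which the tool goes at most 62.5 mm and 10.7 degrees, less where a joint would pass 70% of its speed; a pose out of reach is approached as far as the arm can. A call with a number of a shift or a turn outside -1 to 1 is refused whole. A call with a gripper value outside its range is refused whole. "gripper" is the opening, from -1 (shut) to 1 (fully open), set as the call begins (left out, the last holds). The fingers move at their own pace and stop on an object; "squeeze" is the grip in N (left out, the last holds). Time passes only in rows, so rows that do not move let the fingers close. It gives the time, the measured TCP pose, the force, the opening and the grip force at its end, in the units of the state.
- r.sense(): the state, without advancing time (a new reading comes with each control period).
- r.snapshot(name): name is "scene" or "side" or "wrist"; returns a dict with "pixels" (400x640x3 uint8, blue, green, red), "fx", "fy", "cx", "cy" (pixels), "dist_coeffs" ([k1, k2, p1, p2, k3] as OpenCV has them; the pictures are not rectified), "camera_from_world" (4x4, takes a point from world to camera coordinates). Camera axes: x right, y up, looking along -z (the intrinsics and any distortion apply to the point x, -y, -z); pixel columns grow to the right and rows downward; lengths in mm; the calibration is good to about 2 mm. A picture is of the moment at which its call begins. There is no depth.
- r.hand_in(): hands the job in; it is judged then, once.
The state is a dict: "time": time; "joint_pos": joint angles; "qd": joint speeds; "joint_efforts": joint torques, N m; "tool_pos": TCP position; "tcp_rot": TCP orientation; "ft_force": force on the tool from outside, world axes, zero at the start; "wrist_torque": the same for the moment, N m; "finger_gap": finger opening in mm; "grip_force": force on a finger pad.
Only numpy, scipy, OpenCV 4.12 (cv2) and the standard library are available. Lean on these libraries where they do the work, as an engineer would, in place of code of your own. Each camera call takes 0.05 s, during which the arm holds its last target. There are 200 camera calls.

## Working session

There is one attempt and no reset: what is moved stays moved. The work goes in short steps, Python scripts to look and compute and a tool call to move; the robot and the scene stay as the last step left them, time stands still between calls to the robot, and variables do not carry over. Pictures are saved under pics/ and viewed, at most 14 in all, crops included, and the job is handed in when it is done.

Besides the shell and the picture viewer there is one more tool, called after ">>>" as name([rows], argument=value, ...), one row to a line, values as JSON. step_arm: Moves the arm, as the interface text tells. Shifts and turns lie within -1 to 1; 1 stands for 200 mm of shift or 180 degrees of turn. Its arguments: {"type":"object","properties":{"delta_pos":{"type":"array","items":{"type":"array","items":{"type":"number","minimum":-1,"maximum":1}}},"spin":{"type":"array","items":{"type":"number","minimum":-1,"maximum":1}},"gripper":{"type":"number"},"squeeze":{"type":"number"}},"required":["delta_pos","spin"]}

```bash
mkdir -p pics; cat > h.py <<'E'
import numpy as np, cv2
from bench import r
def snap(n):
    s=r.snapshot(n); s['K']=np.array([[s['fx'],0,s['cx']],[0,s['fy'],s['cy']],[0,0,1.]]); s['d']=np.array(s['dist_coeffs'],float)
    s['T']=np.array(s['camera_from_world'],float); s['pixels']=np.ascontiguousarray(s['pixels']); return s
def ray(s,uv):
    u=cv2.undistortPoints(np.array(uv,float).reshape(-1,1,2),s['K'],s['d']).reshape(-1,2)
    d=np.c_[u[:,0],-u[:,1],-np.ones(len(u))]@s['T'][:3,:3]
    return -s['T'][:3,:3].T@s['T'][:3,3], d
def onz(s,uv,z):
    o,d=ray(s,uv); return o+d*((z-o[2])/d[:,2])[:,None]
def proj(s,P):
    c=np.atleast_2d(P)@s['T'][:3,:3].T+s['T'][:3,3]
    return cv2.projectPoints(c*[1,-1,-1],np.zeros(3),np.zeros(3),s['K'],s['d'])[0].reshape(-1,2)
E
python3 - <<'E'
from h import *
for n in ['scene','side','wrist']:
    s=snap(n); cv2.imwrite(f'pics/{n}0.png',s['pixels']); print(n,-s['T'][:3,:3].T@s['T'][:3,3],s['d'])
print(r.sense())
E
```

```text
scene [-307.97150129  602.25551933  510.22211355] [-0.04850736  0.          0.          0.          0.        ]
side [415.18995836 826.48529771 706.85249875] [-0.06739719  0.          0.          0.          0.        ]
wrist [ 265.49608017 -543.39966474  373.70631943] [-0.05364364  0.          0.          0.          0.        ]
{'time': 0.15, 'joint_pos': array([-7.57675150e+01,  7.50531377e+00,  8.53159332e+01, -6.61406120e-04,
        8.72606313e+01, -4.89128904e+00]), 'qd': array([-0.04635896, -0.12483436, -0.14764068, -0.01939919, -0.08015751,
       -0.07198348]), 'joint_efforts': array([ 3.14780900e-04, -5.70062900e+01, -5.01160204e+01, -1.61454118e-04,
        9.54736664e-03,  1.54443472e-05]), 'tool_pos': array([ 196.48264171, -566.41245528,  193.07446869]), 'tcp_rot': array([-1.79918364e+02, -6.32318353e-03,  1.91238016e+01]), 'ft_force': array([-0.13782581,  0.86663697, -0.58325246]), 'wrist_torque': array([ 0.02837377,  0.00229367, -0.04010179]), 'grip_force': 0.0, 'finger_gap': 85.29761830620457}
```

View pics/scene0.png

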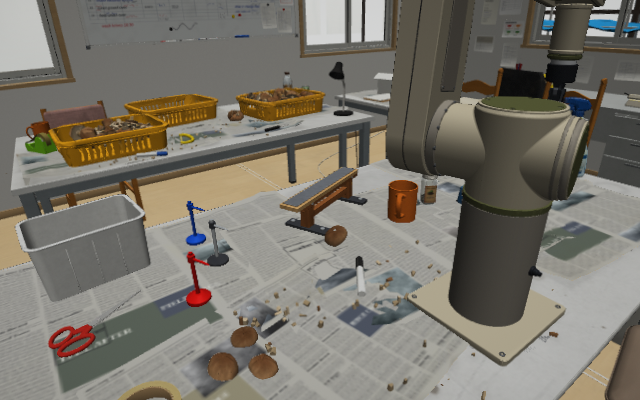

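View pics/side0.png

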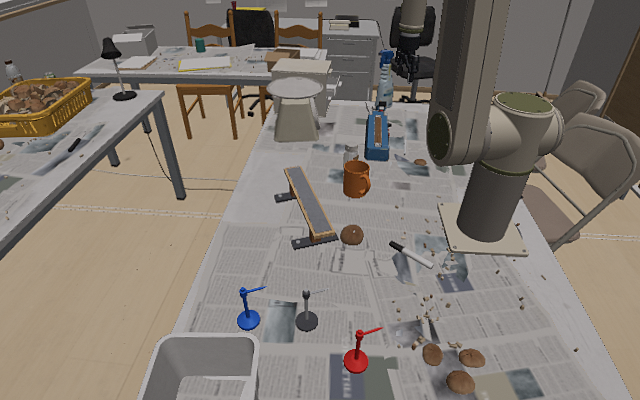

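The candidates are blue (scene 195,225; side 247,308), grey steel (scene 214,243; side 307,310) and red (scene 197,280; side 356,345). The grey one is the steel gauge, and I'll confirm it in an enlarged crop.

```bash
python3 - <<'E'
from h import *
a=cv2.imread('pics/side0.png')[155:335,235:395]; a=cv2.resize(a,None,fx=3.3,fy=3.3,interpolation=cv2.INTER_CUBIC)
b=cv2.imread('pics/scene0.png')[160:270,180:370]; 
cv2.imwrite('pics/c1.png',a); cv2.imwrite('pics/c2.png',cv2.resize(b,None,fx=4,fy=4,interpolation=cv2.INTER_CUBIC))
E
```

```text
(no output)
```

View pics/c1.png

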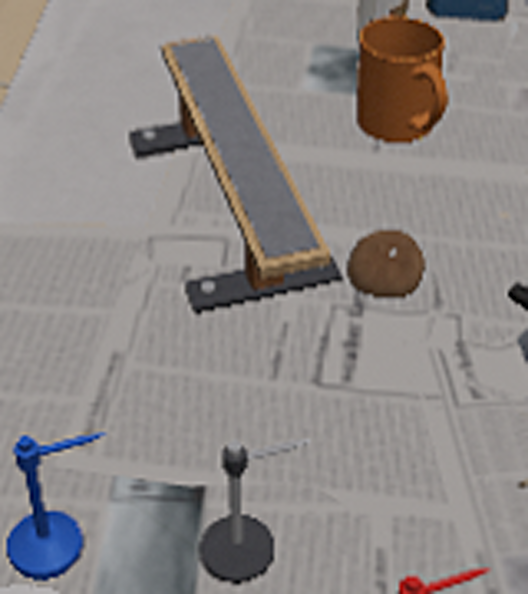

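View pics/c2.png

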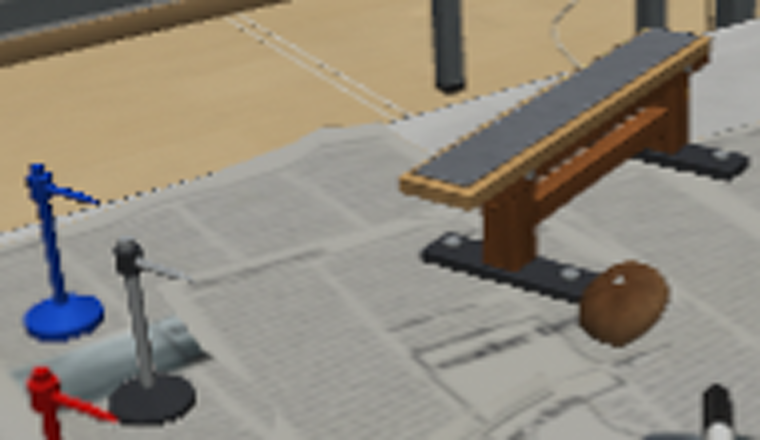

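The crop shows the steel gauge: a grey post on a dark base, with its pointer tip at side ≈(329,289) and scene ≈(227,230). The blue and red ones are decoys. The plank's leading end faces the gauges, and the mushroom stands next to the near foot.

```bash
python3 - <<'E'
from h import *
S=snap('side');C=snap('scene')
cs=lambda p:np.array(p)/3.3+[235,155]-.35
cc=lambda p:np.array(p)/4+[180,160]-.37
print('tip',onz(S,[cs((310,443))],101),onz(C,[cc((190,280))],101))
print('plank side FL FR NR NL',onz(S,[cs(p) for p in[(162,46),(216,38),(328,252),(262,265)]],102).round(1))
print('plank scene NL NR FR',onz(C,[cc(p) for p in[(401,181),(473,193),(709,41)]],102).round(1))
# panel mask -> world rect at z=104.5
for n,s,seed in(('side',S,(310,200)),('scene',C,(320,190))):
    im=cv2.cvtColor(s['pixels'],cv2.COLOR_BGR2HSV)
    m=((im[...,1]<60)&(im[...,2]<135)).astype('uint8')
    k,l=cv2.connectedComponents(m,connectivity=4); m=(l==l[seed[1],seed[0]])&(m>0)
    p=np.argwhere(m)[:,::-1]; w=onz(s,p,104.5)[:,:2].astype('float32'); print(n,len(p),cv2.minAreaRect(w),p.min(0),p.max(0))
print('mug base, top L R',onz(S,[cs((400,138))],0),onz(S,[cs(p) for p in[(358,40),(443,40)]],101))
print('mushroom',onz(S,[cs((386,268))],20),onz(C,[cc((622,305))],20))
E
```

```text
tip [[429.42760343 336.53389069 101.        ]] [[428.69404435 335.39105913 101.        ]]
plank side FL FR NR NL [[ 593.9 -115.9  102. ]
 [ 545.3 -134.3  102. ]
 [ 426.3  156.8  102. ]
 [ 474.2  175.2  102. ]]
plank scene NL NR FR [[ 465.4  179.1  102. ]
 [ 423.   153.4  102. ]
 [ 535.9 -131.8  102. ]]
side 1014 ((509.1490783691406, 21.096099853515625), (42.08047103881836, 305.42474365234375), 22.02411651611328) [287 167] [331 232]
scene 73438 ((79286688.0, -200440128.0), (74221432.0, 638879232.0), 21.633033752441406) [0 0] [639 218]
mug base, top L R [[ 365.06801507 -128.72525349    0.        ]] [[ 411.5204723  -144.2528501   101.        ]
 [ 331.16663821 -151.62758434  101.        ]]
mushroom [[378.47817385  81.91580681  20.        ]] [[373.11131329  78.37092206  20.        ]]
```

Plank centre is about (509,21) with yaw 22°. The pointer is 162 mm ahead of the plank end and 44 mm to the side, which fits the description. Before moving, I'll check the route for tall clutter.

```bash
python3 - <<'E'
from h import *
S=snap('side')
print(onz(S,[(297,138),(377,158),(385,105),(351,165)],0).round())
print('tops at own xy?',onz(S,[(297,85),(377,112),(385,52)],150).round())
E
```

```text
[[ 606. -512.    0.]
 [ 284. -380.    0.]
 [ 220. -896.    0.]
 [ 382. -321.    0.]]
tops at own xy? [[  627.  -714.   150.]
 [  296.  -461.   150.]
 [  209. -1286.   150.]]
```

View pics/wrist0.png

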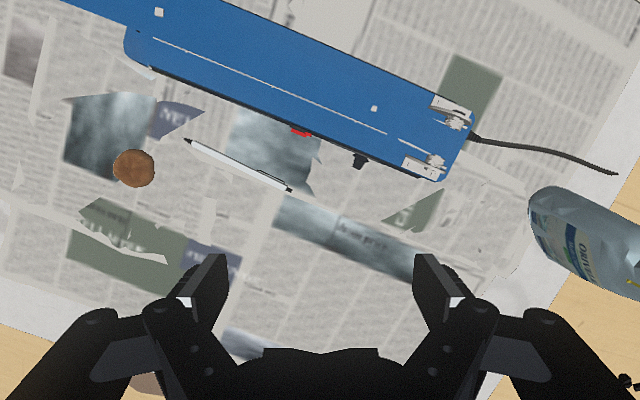

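The wrist view shows a blue box below the hand and a bottle to the right, so I rise first and then travel across.

>>> step_arm([
  [0, 0, 0.28],
  [0.1, 0.2, 0.1],
  [0.13, 0.245, 0],
  [0.13, 0.245, 0],
  [0.13, 0.245, 0],
  [0.13, 0.245, 0],
  [0.13, 0.245, 0],
  [0.13, 0.245, 0],
], spin=[0, 0.055, 0.055, 0.055, 0.055, 0.055, 0.055, 0.055], gripper=1)

```text
time: 1.3
tool_pos: [373.1, -231.3, 270.1]
tcp_rot: [180.0, 0.0, 88.7]
ft_force: [1.4, -0.2, 0.5]
finger_gap: 85.4
grip_force: 0.0
```

>>> step_arm([
  [0.136, 0.254, 0],
  [0.136, 0.254, 0],
  [0.136, 0.254, -0.05],
  [0.136, 0.254, -0.1],
  [0.138, 0.254, -0.1],
  [0, 0, -0.05],
  [0, 0, 0],
  [0, 0, 0],
], spin=[0.026, 0.026, 0.026, 0.026, 0.026, 0, 0, 0])

```text
time: 2.3
tool_pos: [509.1, 19.9, 210.8]
tcp_rot: [180.0, 0.0, 111.7]
ft_force: [-0.0, -0.4, -0.1]
finger_gap: 85.1
grip_force: 0.0
```

```bash
python3 - <<'E'
from h import *
s=snap('wrist'); cv2.imwrite('pics/w1.png',s['pixels']); q=r.sense(); print(q['tool_pos'],q['tcp_rot'],q['ft_force'])
print(proj(s,[[509,21,104.5],[449,169.5,102],[429,336,101],[569,-127,102]]))
E
```

```text
[509.28358335  19.85154977 211.03199507] [1.79916092e+02 5.49877559e-02 1.11702152e+02] [-0.85792255  0.24907403 -0.12977258]
[[ 321.20508986  184.44745893]
 [ 320.33464252   -6.77366879]
 [ 377.47187945 -230.61310254]
 [ 321.97829513  325.50023344]]
```

View pics/w1.png

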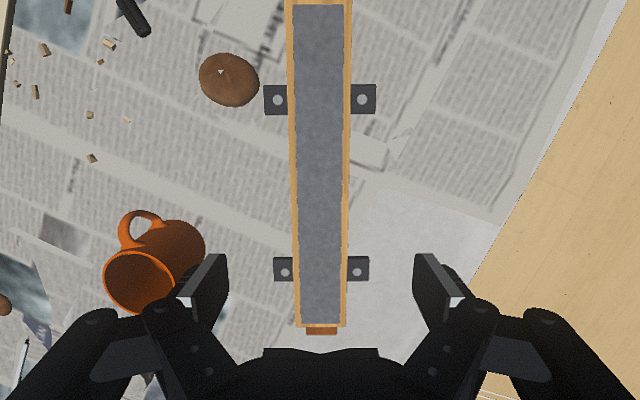

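The wrist view shows the plank centred between the fingers (edges ≈290 and 348 at row 184). The foot bolts at (278,100)/(362,100) and (285,271)/(357,272) give the rail line, and the mug and mushroom are clear of the fingers. One refinement of the pose, then I descend.

```bash
python3 - <<'E'
from h import *
s=snap('wrist'); im=cv2.cvtColor(s['pixels'],cv2.COLOR_BGR2HSV)
m=((im[...,1]<75)&(im[...,2]<140)).astype('uint8')
k,l=cv2.connectedComponents(m,connectivity=4); p=np.argwhere(l==l[180,320])[:,::-1]
print(len(p),p.min(0),p.max(0))
w=onz(s,p,104.5)[:,:2].astype('float32'); print(cv2.minAreaRect(w))
h=onz(s,[(278,100),(362,100),(285,271),(357,272)],10); a=(h[0]+h[1])/2; b=(h[2]+h[3])/2; d=a-b; print(a,b,np.degrees(np.arctan2(-d[0],d[1])), (a+b)/2)
E
```

```text
14383 [292   4] [343 322]
((507.39483642578125, 19.148056030273438), (41.90008544921875, 304.99371337890625), 21.98024559020996)
[479.71257887  92.14324183  10.        ] [ 563.16240299 -114.01427675   10.        ] 22.037448202559318 [521.43749093 -10.93551746  10.        ]
```

>>> step_arm([
  [-0.005, 0, -0.15],
  [0, 0, -0.15],
  [0, 0, -0.15],
  [0, 0, -0.1],
  [0, 0, -0.08],
  [0, 0, -0.065],
  [0, 0, 0],
  [0, 0, 0],
], spin=[0, 0, 0, 0, 0, 0.001, 0, 0])

```text
time: 3.4
tool_pos: [508.6, 21.0, 71.7]
tcp_rot: [179.9, 0.0, 112.0]
ft_force: [-0.2, -0.0, 0.2]
finger_gap: 85.8
grip_force: 0.0
```

>>> step_arm([
  [0, 0, 0],
  [0, 0, 0],
  [0, 0, 0],
  [0, 0, 0],
  [0, 0, 0],
  [0, 0, 0],
], spin=[0, 0, 0, 0, 0, 0], gripper=-1, squeeze=50)

```text
time: 4.15
tool_pos: [508.0, 21.1, 70.9]
tcp_rot: [-180.0, -0.0, 112.0]
ft_force: [0.3, -0.1, 0.7]
finger_gap: 0.2
grip_force: 0.0
```

The fingers shut without gripping anything, so I need to look.

```bash
python3 - <<'E'
from h import *
a=snap('side')['pixels'][120:300,200:420]; b=snap('wrist')['pixels']
a=cv2.resize(a,None,fx=2.2,fy=2.2,interpolation=cv2.INTER_CUBIC); b=cv2.resize(b,(484,303))
cv2.imwrite('pics/g1.png',np.vstack([a,b][:1]+[b])[:, :][:700]); cv2.imwrite('pics/g1.png',cv2.resize(np.vstack([a,b]),None,fx=.85,fy=.85))
q=r.sense();print(q['finger_gap'],q['grip_force'],q['tool_pos'])
E
```

```text
-4.9586051887750806e-05 0.0 [507.98171466  21.10916438  70.87743931]
```

View pics/g1.png

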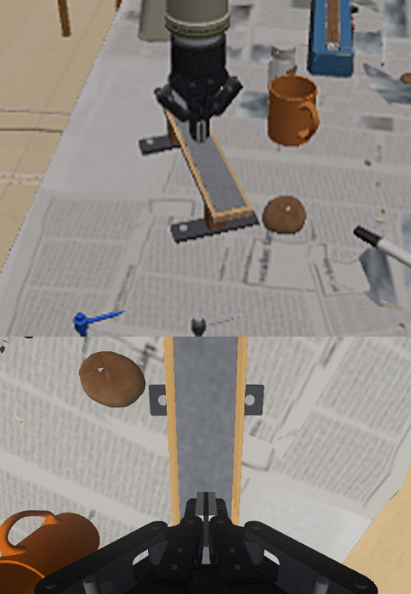

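The fingers look shut above the panel even though the reading says z=71. I'll triangulate the fingertip to find out how far off that is.

```bash
python3 - <<'E'
from h import *
S=snap('side');C=snap('scene');W=snap('wrist')
t=r.sense()['tool_pos']
for n,s in(('side',S),('scene',C),('wrist',W)): print(n,proj(s,[t,t+[0,0,34],t+[0,0,50]]).round(1).tolist())
f=lambda s,x,y:cv2.resize(s['pixels'][y-30:y+30,x-40:x+40],(400,300),interpolation=cv2.INTER_CUBIC)
p=[proj(s,[t+[0,0,34]])[0].astype(int) for s in(S,C,W)]; print(p)
cv2.imwrite('pics/g2.png',np.vstack([np.hstack([f(S,*p[0]),f(C,*p[1])]),np.hstack([cv2.resize(W['pixels'][200:350,220:420],(400,300)),cv2.resize(C['pixels'][120:270,220:420],(400,300))])]))
print('wristcam',-W['T'][:3,:3].T@W['T'][:3,3])
E
```

```text
side [[307.0, 205.3], [306.8, 195.7], [306.7, 191.0]]
scene [[321.7, 194.9], [321.4, 183.7], [321.3, 178.3]]
wrist [[321.2, 228.1], [321.4, 253.0], [321.5, 268.5]]
[array([306, 195]), array([321, 183]), array([321, 253])]
wristcam [480.34393133  88.23886192 251.63606455]
```

View pics/g2.png

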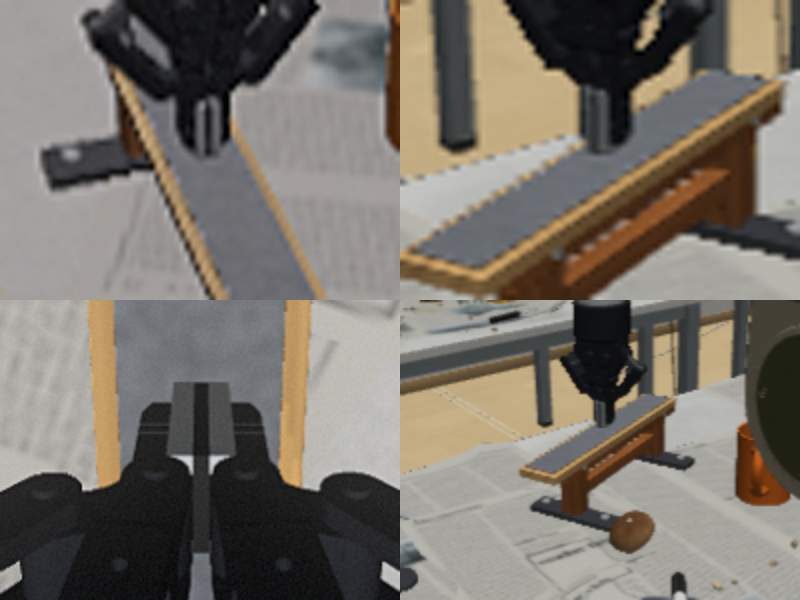

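The visible tip ends exactly at the panel top (side 307,196; scene 321.6,183.4), at the height of z≈105, and there is no force. So either the fingers are really about 34 mm higher than reported, or they overlap the plank. Raising straight up will show which.

>>> step_arm([
  [0, 0, 0.05],
  [0, 0, 0.05],
  [0, 0, 0.1],
  [0, 0, 0.1],
  [0, 0, 0],
], spin=[0, 0, 0, 0, 0])

```text
time: 5.03
tool_pos: [509.9, 21.0, 133.6]
tcp_rot: [179.7, 0.1, 112.0]
ft_force: [-0.7, 0.3, 0.6]
finger_gap: -0.1
grip_force: 0.0
```

```bash
python3 - <<'E'
from h import *
S=snap('side');C=snap('scene');W=snap('wrist')
q=r.sense();t=q['tool_pos'];print(t,q['ft_force'],q['finger_gap'])
p=[proj(s,[t])[0] for s in(S,C,W)];print(p, [proj(s,[t+[0,0,34]])[0] for s in(S,C,W)])
def f(s,u):
    x,y=u.astype(int); y=min(y,369); im=s['pixels'].copy(); cv2.drawMarker(im,(x,y),(0,0,255),0,5); return cv2.resize(im[y-30:y+30,x-40:x+40],(400,300),interpolation=cv2.INTER_CUBIC)
cv2.imwrite('pics/g3.png',np.vstack([np.hstack([f(S,p[0]),f(C,p[1])]),np.hstack([cv2.resize(W['pixels'],(400,300)),f(W,p[2])])]))
for s,seed in((W,(320,60)),):
    im=cv2.cvtColor(s['pixels'],cv2.COLOR_BGR2HSV); m=((im[...,1]<75)&(im[...,2]<140)).astype('uint8')
    for row in(60,120,180):
        x=np.where((im[row,200:450,1]>75))[0]+200; a=x[x<320].min() if len(x) else 0; b=x.max(); print(row,a,b,onz(s,[(a-.5,row),(b+.5,row)],102).round(1).tolist())
E
```

```text
[507.62921756  21.13383614 130.28700484] [-0.00364367  0.21244776 -0.64608775] -0.015445380572405317
[array([306.80203426, 188.19791148]), array([321.26110694, 175.07583603]), array([320.46750331, 227.38132502])] [array([306.62519692, 177.80518152]), array([320.98895167, 163.28397301]), array([320.50700565, 252.02512183])]
60 200 364 [[400.5, 85.7, 102.0], [495.6, 123.5, 102.0]]
120 277 361 [[457.7, 69.0, 102.0], [508.6, 89.5, 102.0]]
180 279 360 [[472.5, 32.0, 102.0], [524.2, 52.9, 102.0]]
```

View pics/g3.png

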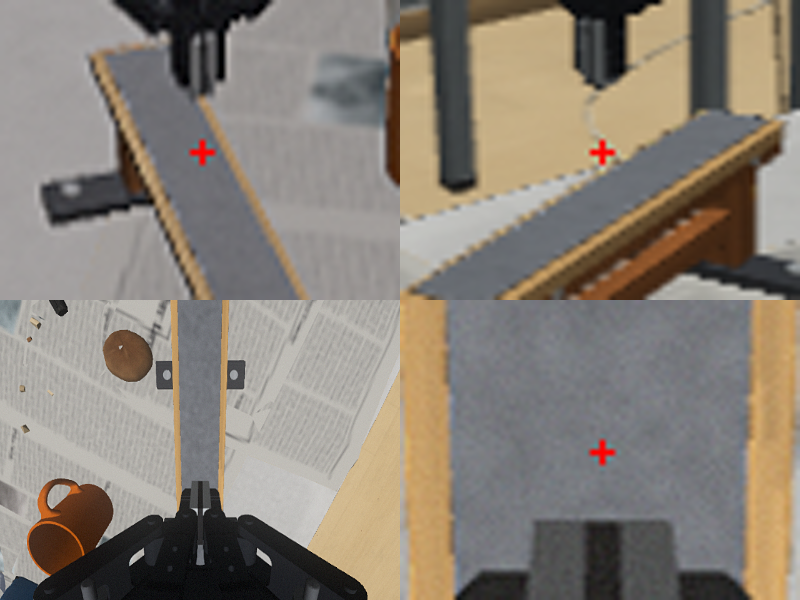

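The real fingertips are about 36 mm above the reported TCP in both views (side row 177 against 188, scene 162 against 175), with no sideways error. Luckily the fingers closed just above the panel without touching it. I'll reopen, go down with that correction to a reported z≈35, and check by eye before closing.

>>> step_arm([
  [0, 0, 0],
  [0, 0, 0],
  [0, 0, 0],
  [0, 0, 0],
  [0, 0, 0],
  [0, 0, 0],
], spin=[0, 0, 0, 0, 0, 0], gripper=1)

```text
time: 5.92
tool_pos: [508.0, 21.1, 130.9]
tcp_rot: [180.0, 0.0, 112.0]
ft_force: [0.1, 0.2, -0.4]
finger_gap: 85.3
grip_force: 0.0
```

>>> step_arm([
  [0, 0, -0.1],
  [0, 0, -0.1],
  [0, 0, -0.1],
  [0, 0, -0.07],
  [0, 0, -0.06],
  [0, 0, -0.04],
  [0, 0, 0],
  [0, 0, 0],
], spin=[0, 0, 0, 0, 0, 0, 0, 0])

```text
time: 6.92
tool_pos: [508.5, 21.1, 37.5]
tcp_rot: [180.0, 0.0, 112.0]
ft_force: [-0.8, 0.1, 0.6]
finger_gap: 85.5
grip_force: 0.0
```

```bash
python3 - <<'E'
from h import *
S=snap('side');C=snap('scene');q=r.sense();print(q['time'],q['tool_pos'],q['ft_force'],q['finger_gap'])
f=lambda s,x,y:cv2.resize(s['pixels'][y-40:y+40,x-50:x+50],(400,320),interpolation=cv2.INTER_CUBIC)
cv2.imwrite('pics/g4.png',np.hstack([f(S,307,195),f(C,321,183)]))
E
```

```text
7.025 [508.57200159  21.09068484  37.57610439] [-0.34601145 -0.21672452  0.13054957] 85.18154760961663
```

View pics/g4.png

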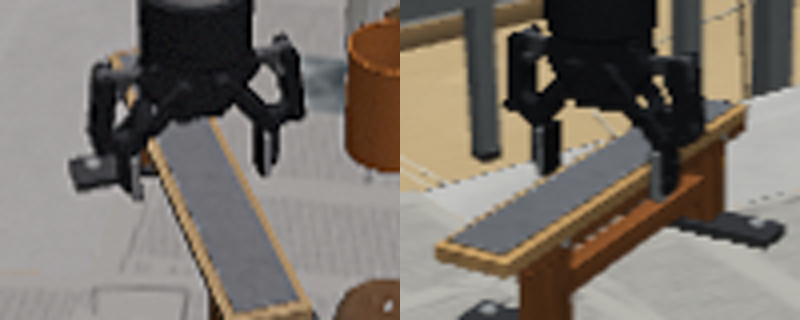

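The fingers now straddle the plank, with their tips below its edge on both sides (scene crop ≈660,195) and clear of the mug. I'll close them.

>>> step_arm([
  [0, 0, -0.01],
  [0, 0, 0],
  [0, 0, 0],
  [0, 0, 0],
  [0, 0, 0],
  [0, 0, 0],
], spin=[0, 0, 0, 0, 0, 0], gripper=-1, squeeze=50)

```text
time: 7.78
tool_pos: [508.1, 21.1, 35.1]
tcp_rot: [180.0, 0.0, 112.0]
ft_force: [-1.5, 0.2, 3.4]
finger_gap: 55.4
grip_force: 53.6
```

Gripped at 55.4 mm with 54 N. Next I slide 140 mm along the rail.

>>> step_arm([
  [-0.019, 0.046, 0],
  [-0.0375, 0.093, 0],
  [-0.0375, 0.093, 0],
  [-0.0375, 0.093, 0],
  [-0.0375, 0.093, 0],
  [-0.0375, 0.093, 0],
  [-0.0375, 0.093, 0],
  [-0.019, 0.046, 0],
], spin=[0, 0, 0, 0, 0, 0, 0, 0])

```text
time: 8.78
tool_pos: [454.6, 152.5, 34.9]
tcp_rot: [-180.0, 0.0, 112.1]
ft_force: [1.2, -1.5, 2.6]
finger_gap: 55.3
grip_force: 53.5
```

>>> step_arm([
  [0, 0, 0],
  [0, 0, 0],
], spin=[0, 0])

```text
time: 9.02
tool_pos: [455.2, 151.5, 34.9]
tcp_rot: [-180.0, -0.0, 112.0]
ft_force: [-1.1, 2.8, 3.3]
finger_gap: 55.1
grip_force: 53.7
```

```bash
cat > m.py <<'E'
from h import *
S=snap('side');q=r.sense();print(q['time'],q['tool_pos'],q['ft_force'],q['grip_force'])
im=cv2.cvtColor(S['pixels'],cv2.COLOR_BGR2HSV)
t=q['tool_pos'];u=np.array([-.375,.927,0])
c=np.array([t[0],t[1],104.5])+u*80
x,y=proj(S,[c])[0].astype(int)
m=((im[...,1]<60)&(im[...,2]<135)).astype('uint8');k,l=cv2.connectedComponents(m,connectivity=4)
p=np.argwhere(l==l[y,x])[:,::-1]; w=onz(S,p,104.5); a=w@u
# leading panel end, robust: panel far end +7 = plank end
box=cv2.minAreaRect(w[:,:2].astype('float32')); print(len(p),p.min(0),p.max(0),box)
e=np.sort(a)[-len(a)//100*1-8:]; print('panel end along',a.max(),np.median(e),'plank end',a.max()+7,'expected by tcp',t@u+160,'tip along',np.array([429.4,336.5,101])@u,np.array([428.7,335.4,101])@u)
E
python3 m.py; python3 - <<'E'
from h import *
S=snap('side'); cv2.imwrite('pics/f1.png',cv2.resize(S['pixels'][210:310,240:370],None,fx=6,fy=6,interpolation=cv2.INTER_CUBIC))
E
```

```text
9.075 [455.35901798 151.19925032  34.90958746] [-1.15803538  2.50843863  3.10185724] 53.65793824195862
69199 [0 0] [639 275] ((-474.9892578125, -2187.44921875), (7956.15234375, 4469.8779296875), 12.786210060119629)
panel end along 213.41716327095907 172.37628807966468 plank end 220.41716327095907 expected by tcp 129.40207330237152 tip along 150.91050000000004 150.1533
```

View pics/f1.png

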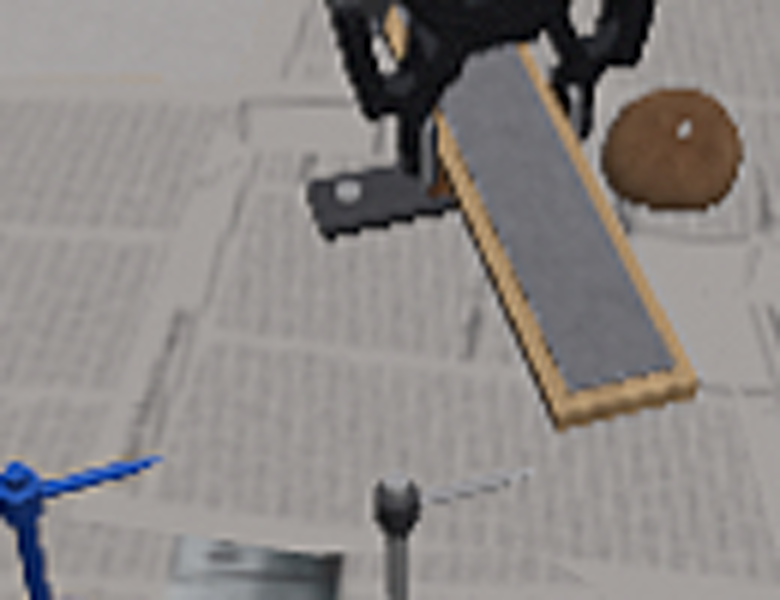

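The plank is level and well held, and its front face runs from (558,405) to (695,390) in the crop. The pointer tip is at crop (530,472), well clear to the side. I'll compute the remaining distance.

```bash
python3 - <<'E'
from h import *
S=snap('side');C=snap('scene');u=np.array([-.375,.927,0])
g=lambda p:np.array(p)/6+[240,210]-.42
print('bottom z90',onz(S,[g((561,430)),g((696,393))],90)@u,'top z102',onz(S,[g((558,404)),g((694,373))],102)@u,'tip',onz(S,[g((532,472))],101)@u)
# side: distance along by wood saturation along plank's midline at z of panel/edge
im=cv2.cvtColor(S['pixels'],cv2.COLOR_BGR2HSV)
t=r.sense()['tool_pos'];v=np.array([.927,.375,0])
for s,n in((S,'side'),(C,'scene')):
    im=cv2.cvtColor(s['pixels'],cv2.COLOR_BGR2HSV)
    base=np.array([t[0],t[1],102.])
    for off in(-15,0,15):
        ds=np.arange(135,180,1.); q=proj(s,base+v*off+np.outer(ds,u))
        sat=cv2.remap(im[...,1],q[:,:1].astype('float32'),q[:,1:].astype('float32'),cv2.INTER_LINEAR).ravel()
        k=np.where(sat>75)[0]; print(n,off,'wood',(ds[k[[0,-1]]]+base@u) if len(k) else None)
E
```

```text
bottom z90 [125.68258975 124.05641105] top z102 [123.45285605 124.43014591] tip [149.10331099]
side -15 wood [121.08970671 135.08970671]
side 0 wood [121.08970671 134.08970671]
side 15 wood [121.08970671 134.08970671]
scene -15 wood [121.08970671 141.08970671]
scene 0 wood [121.08970671 140.08970671]
scene 15 wood [120.08970671 137.08970671]
```

About 23 mm remain: the cameras say 24 and the arm readings 21.5.

>>> step_arm([
  [-0.01, 0.026, 0],
  [-0.011, 0.027, 0],
  [-0.011, 0.027, 0],
  [-0.011, 0.027, 0],
  [0, 0, 0],
  [0, 0, 0],
  [0, 0, 0],
  [0, 0, 0],
], spin=[0, 0, 0, 0, 0, 0, 0, 0])

```text
time: 10.22
tool_pos: [446.8, 172.5, 34.8]
tcp_rot: [-180.0, -0.0, 112.0]
ft_force: [-1.6, 1.4, 0.8]
finger_gap: 55.4
grip_force: 53.3
```

```bash
python3 - <<'E'
from h import *
S=snap('side');C=snap('scene');q=r.sense();t=q['tool_pos'];print(t,q['ft_force'],q['qd'].round(2))
u=np.array([-.375,.927,0]);v=np.array([.927,.375,0])
for s,n in((S,'side'),(C,'scene')):
    im=cv2.cvtColor(s['pixels'],cv2.COLOR_BGR2HSV); base=np.array([t[0],t[1],102.])
    for off in(-15,0,15):
        ds=np.arange(135,185,1.); p=proj(s,base+v*off+np.outer(ds,u)).astype('float32')
        sat=cv2.remap(im[...,1],p[:,:1],p[:,1:],cv2.INTER_LINEAR).ravel()
        k=np.where(sat>75)[0]; print(n,off,ds[k[[0,-1]]]+base@u)
a=S['pixels'][225:300,280:360];b=C['pixels'][195:255,205:285]
cv2.imwrite('pics/f2.png',np.hstack([cv2.resize(a,(400,375),interpolation=cv2.INTER_CUBIC),cv2.resize(b,(400,375),interpolation=cv2.INTER_CUBIC)]))
E
```

```text
[446.7544344  172.43902139  34.81603939] [-0.39185058  1.04627539 -0.39787809] [ 0.    0.1   0.08 -0.03 -0.06  0.01]
side -15 [145.31805993 158.31805993]
side 0 [144.31805993 156.31805993]
side 15 [144.31805993 156.31805993]
scene -15 [144.31805993 163.31805993]
scene 0 [143.31805993 163.31805993]
scene 15 [144.31805993 160.31805993]
```

View pics/f2.png

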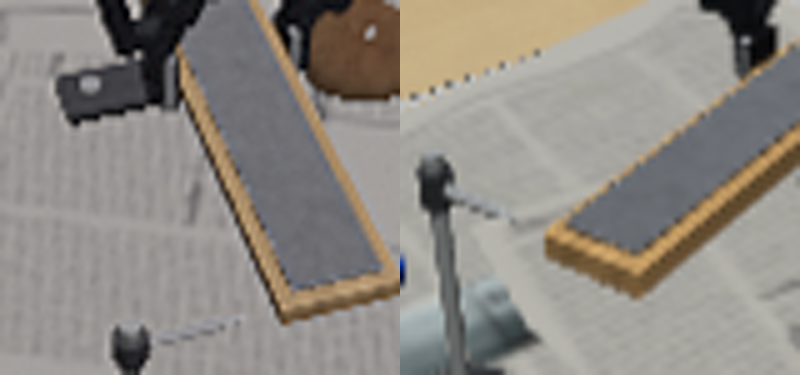

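The plank end is level with the pointer's line in both views: about 149–150 mm along the rail against 150 for the tip. It is level, straight and gripped with 53 N, and clear of the gauge, so I'm handing in.

```bash
python3 -c "
from bench import r
print(r.hand_in())"
```

```text
the job is handed in; nothing more can be done
None
```

I handed the job in with the plank's leading end within about 1–3 mm of the steel gauge's pointer by the cameras, lying flat and straight along the rail, still gripped by its long edges at 53 N; the hand-in gave no verdict. My first close missed because the real fingertips sat about 36 mm above the reported TCP: the fingers shut just above the panel with no contact force measured, and I corrected the height and regripped.

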